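# Dock the refilled spice jar and clear the servings dial

### The arm

A 6-joint arm with a two-finger parallel gripper is mounted at the origin on a cart in front of the work surface, level with it; the furniture and walls round the work are solid. World frame = base frame: x ahead of the robot, y to its left, z up, the work surface at z = 0. Lengths are in m, angles in rad, forces in N, time in s.
With the tool pointing down it reaches from about 0.425 to 0.925 m from the base axis. Payload 12.5 kg.
Tool frame: the origin (TCP) lies between the finger pads; the fingertips stand 14 mm ahead of it and the grasp point (between the pads) lies 5 mm behind it; z points along the fingers, y is the line along which they close (so a half turn about z gives the same grasp; the last joint's range is limited). The gripper opens to 85 mm and grips with 20 to 120 N. Pads are 22 mm wide; open, the fingers measure 114 mm over their backs; the gripper's body (76 mm by 85 mm) begins 54 mm behind the grasp point. The pads swing forward as they close: fully open they stand 13 mm farther back than shut.
Start: joints at [1.09, 0.491, 1.559, -0, 1.092, -0.106], TCP at [0.229, 0.582, 0.245] pointing down, gripper open.
Joint ranges: [-3.1, 3.1], [-0.84, 2.19], [0.05, 2.79], [-1.13, 4.28], [0.06, 2.93], [-2.69, 2.69]. Speed limits (rad/s): [2.22, 2.22, 2.79, 3.14, 3.14, 3.14].

### API

Orientations are given as [roll, pitch, yaw] about the fixed x, y, z axes, in that order (R = Rz(yaw) Ry(pitch) Rx(roll)).
In Python, from bench import ctrl gives the robot as it stands. The module is installed in compiled form; this text tells all that it offers.
- The arm moves only by the tool drive_tool, never from a script. Its argument "series" is a list that holds one entry, the list of rows, each a list of 6 numbers: the shift along the tool's x, y, z in m, then the turn, a rotation vector about the tool's x, y, z in degrees. A call has 1 to 12 rows; each row is the pose to reach, as a shift and turn from the pose commanded when the call began, along the tool's axes at that moment; what a row does not reach only later rows make up. A row lasts 1/8 s, in which the tool goes at most 62.5 mm and 10.7 degrees, less where a joint would pass 70% of its speed; a pose out of reach is approached as far as the arm can. A call with a gripper value outside its range is refused whole. "hand" is the finger opening in m, from 0 to 0.0854, set as the call begins (left out, the last holds). The fingers move at their own pace and stop on an object; "force" is the grip in N (left out, the last holds). Time passes only in rows, so rows that repeat a pose let the fingers close. It gives the time, the measured TCP pose, the force, the opening and the grip force at its end, in the units of the state.
- ctrl.read_state(): the state, without advancing time (a new reading comes with each control period).
- ctrl.capture(name): name is "scene" or "top" or "wrist"; returns (picture, depth): 420x560x3 uint8, red, green, blue; 420x560 float32, m along the optical axis (not along the pixel's ray), 0 where there is no reading.
- ctrl.camera_model(name): a dict with "intrinsics" (3x3 intrinsics, pixels), "k1" (the pictures are not rectified: a ray, as slopes to the right and down, at radius r is drawn at 1 + k1 r^2 times it, then the intrinsics apply), "rvec" (rotation vector, rad) and "tvec" (3), from world to camera coordinates, as OpenCV has them. Camera axes: x right, y down, z forward; pixel columns grow to the right and rows downward; lengths in m; the calibration is good to about 2 mm. A picture is of the moment at which its call begins: read the wrist's pose just before it. camera_model takes no time and is no camera call; for the wrist camera it gives the pose at the moment of the call.
- ctrl.job_done(): hands the job in; it is judged then, once.
The state is a dict: "clock": time; "qpos": joint angles; "qvel": joint speeds; "joint_torque": joint torques, N m; "eef_pos": TCP position; "ee_rot": TCP orientation; "force": force on the tool from outside, world axes, zero at the start; "torque": the same for the moment, N m; "finger_gap": opening from 0.0 (shut) to 1.0 (fully open); "grasp_force": force on a finger pad.
Only numpy, scipy, OpenCV 4.12 (cv2) and the standard library are available. Lean on these libraries where they do the work, as an engineer would, in place of code of your own. Each camera call takes 0.05 s, during which the arm holds its last target. There are 200 camera calls.

### The job

The spice jar has been refilled: lower it, lid up, into the leaning cradle of the dock and push it fully home, so that its bottom rests flat on the foot of the cradle and keeps the jar-present pin pressed down after you let go; do not drop it in. Then, with the jar in place, turn the dock's servings dial anticlockwise all the way back to its zero stop. Leave the pepper mill, the salt shaker and the jam jar standing where they are.

Things in the scene. Friction and masses are not known exactly. Their poses are not given: they have to be found in the camera images.
- spice_jar: Round glass spice jar with paper label and wide green lid, upright on the worktop: 45 mm diameter all the way up, 105 mm high, about 0.2 kg; the lid (fixed) is its top 20 mm. Origin: centre of its underside, z up through the lid. It stands left of the dock in a loose row with the pepper mill and salt shaker, in any order, 105 mm or more between centres.
- cradle: Leaning steel V trough (90 deg), open above, reaching 50 mm up the jar from a flat foot plate (52x56 mm). Origin: centre of the docked jar's underside, on the foot plate, 50 mm above worktop. z: docked jar's axis, up, leaning 30 deg to the left (dock's +y); -y: out of the open side; x: across, level. Walls are 22.5 mm from the axis. Friction can stop the jar early: push it home along -z.
- pin (a joint): Jar-present pin: 15 mm round aluminium plunger on a weak spring, in the middle of the cradle's foot plate, moving along the cradle's z. 0 = up (8 mm proud of the foot plate), 0.008 = fully down, flush (m). Full travel takes about 0.8 N; the switch makes from 0.006 on. The docked jar's weight holds it down.
- dial_grip (a point): Servings dial on the white housing at the dock's right end: black disc, 64 mm, with an upright grip bar across it, 61 mm long, 14 mm thick, 30 mm above the disc; a white line on its top is the pointer. This point: on the vertical turning axis, 86 mm above the worktop, 7 mm below the bar's top. x runs along the bar (pointer at the -x end), z up; it turns with the dial.
- dial (a joint): Dial angle (rad), clockwise from above: 0 = at the hard zero stop, pointer at the long raised mark at the dock's front (bar along the dock's x). It starts 0.8 to 1.4 clockwise of the stop. Turn it anticlockwise, seen from above, to bring it back; it stays where it is left (friction 0.04 N m).
- dock: Fixed wooden base, 160 (x) by 290 mm (y), 18 mm high. At its right end, 85 mm to -y, a white housing (110x110 mm, top 49 mm above the worktop) with the dial; left of its middle the steel cradle, foot at [0, 50, 50] mm. Origin: centre of its underside; -x is its front, roughly towards the robot; +y left. Place and yaw vary.
- pepper_mill: Wooden pepper mill, waisted, 58 mm diameter, 150 mm high, bystander. Origin: centre of its underside.
- salt_shaker: Glass salt shaker with a domed metal top, 44 mm diameter, 90 mm high (shorter than the spice jar, narrowing to 34 mm at the top), bystander. Origin: centre of its underside.
- jam_jar: Squat jam jar, 65 mm diameter, 83 mm high, right of the dock, bystander. Origin: centre of its underside.

How it is judged:
By the outcome, as a careful person would: the job done as asked, in the order asked, and still so for the second after the job is handed in, with the robot touching nothing.
It also fails if it takes over 53 s, if anything falls off the work surface, if the arm or the gripper's body presses on something with over 40 N, if the wrist force passes 120 N, or if a joint passes its speed limit or range.

## Working session

There is one attempt and no reset: what is moved stays moved. The work goes in short steps, Python scripts to look and compute and a tool call to move; the robot and the scene stay as the last step left them, time stands still between calls to the robot, and variables do not carry over. Pictures are saved under pics/ and viewed, at most 10 in all, crops included, and the job is handed in when it is done.

Besides the shell and the picture viewer there is one more tool, called after "Call:" as name([rows], argument=value, ...), one row to a line, values as JSON. drive_tool: Moves the arm, as the interface text tells. Its arguments: {"type":"object","properties":{"series":{"type":"array"},"hand":{"type":"number"},"force":{"type":"number"}},"required":["series"]}

```bash
ls; mkdir -p pics
python3 - <<'E'
from bench import ctrl
import cv2,numpy as np
s=ctrl.read_state();print({k:np.round(v,3).tolist() for k,v in s.items()})
for n in("scene","top"):
    p,d=ctrl.capture(n);cv2.imwrite(f"pics/{n}0.png",p[:,:,::-1]);np.savez(f"{n}0.npz",p=p,d=d)
    m=ctrl.camera_model(n);print(n,{k:np.round(v,4).tolist() for k,v in m.items()})
E
```

```text
pics
{'clock': 0.0, 'qpos': [1.09, 0.492, 1.559, 0.0, 1.092, -0.106], 'qvel': [-0.0, 0.002, 0.001, -0.001, 0.001, 0.0], 'joint_torque': [0.002, -61.845, -26.157, -0.0, 0.004, -0.0], 'eef_pos': [0.229, 0.581, 0.245], 'ee_rot': [-3.14, -0.0, 2.767], 'force': [0.395, -0.142, 0.298], 'torque': [-0.042, -0.002, 0.064], 'grasp_force': 0.0, 'finger_gap': 0.997}
scene {'intrinsics': [[450.938, 0.0, 275.8343], [0.0, 450.938, 205.5751], [0.0, 0.0, 1.0]], 'k1': -0.0786, 'rvec': [1.8709, -0.9339, 0.6024], 'tvec': [-0.3693, 0.2375, 1.1035]}
top {'intrinsics': [[380.904, 0.0, 288.3724], [0.0, 380.904, 211.7328], [0.0, 0.0, 1.0]], 'k1': 0.0051, 'rvec': [2.1917, -2.1295, 0.1849], 'tvec': [-0.0967, 0.5142, 1.0471]}
```

View pics/scene0.png

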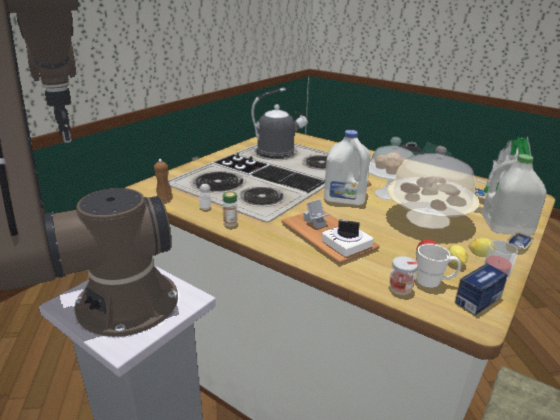

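View pics/top0.png

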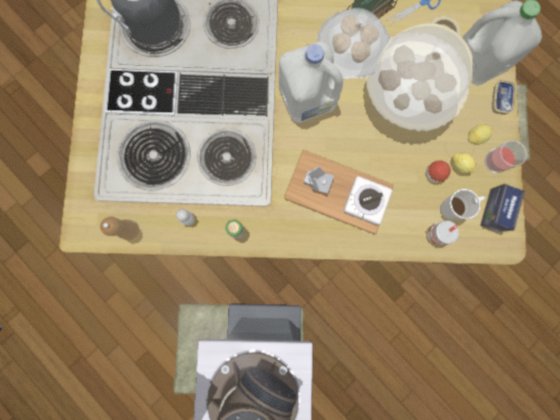

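The scene view shows the green-lidded jar at (230,200) and the dock at about (330,230). In the top view the jar is at (235,229), the shaker at (186,217), the mill at (112,226), the dock at about (340,192), the dial at about (370,200) and the jam jar at (443,234).

```bash
cat > h.py <<'E'
import numpy as np,cv2
from bench import ctrl
from scipy.spatial.transform import Rotation as Rot
def ray(m,uv):
    K=np.array(m["intrinsics"]);k=m["k1"]
    R=cv2.Rodrigues(np.array(m["rvec"],float))[0];t=np.array(m["tvec"],float).ravel()
    x=cv2.undistortPoints(np.array(uv,float).reshape(-1,1,2),K,np.array([k,0,0,0.]))[:,0]
    d=np.c_[x,np.ones(len(x))]@R
    return -R.T@t,d
def plane(m,uv,z):
    o,d=ray(m,uv);return o+d*((z-o[2])/d[:,2])[:,None]
def tri(m1,a,m2,b):
    o1,d1=ray(m1,a);o2,d2=ray(m2,b);d1=d1[0];d2=d2[0]
    s=np.linalg.lstsq(np.c_[d1,-d2],o2-o1,rcond=None)[0]
    p,q=o1+s[0]*d1,o2+s[1]*d2
    return (p+q)/2,np.linalg.norm(p-q)
def cloud(m,d):
    v,u=np.mgrid[:d.shape[0],:d.shape[1]]
    o,r=ray(m,np.c_[u.ravel(),v.ravel()])
    return (o+r*d.reshape(-1,1)).reshape(*d.shape,3)
def blobs(mask,amin=15):
    n,l,s,c=cv2.connectedComponentsWithStats(mask.astype(np.uint8))
    return [(c[i].round(1).tolist(),int(s[i,4]),s[i,:4].tolist()) for i in range(1,n) if s[i,4]>=amin]
E
python3 - <<'E'
from h import *
M={n:ctrl.camera_model(n) for n in("scene","top")}
D={n:np.load(n+"0.npz") for n in M}
for n,roi in (("scene",(205,180,260,240)),("top",(215,215,255,245))):
    p=D[n]["p"];h=cv2.cvtColor(p,cv2.COLOR_RGB2HSV);m=(h[...,0]>45)&(h[...,0]<95)&(h[...,1]>90)
    k=np.zeros_like(m);k[roi[1]:roi[3],roi[0]:roi[2]]=1
    print(n,blobs(m&k,8))
    C=cloud(M[n],D[n]["d"]); q=C[m&k];print(" cloud green med",np.median(q,0).round(3),"min/max",q.min(0).round(3),q.max(0).round(3))
p=D["top"]["p"];h=cv2.cvtColor(p,cv2.COLOR_RGB2HSV);print("wood",h[180,300],"dock?",h[190,350],"table",h[240,300])
C=cloud(M["top"],D["top"]["d"])
print("table z",np.median(C[235:250,260:420,2]))
for nm,(u,v) in dict(mill=(112,226),shaker=(186,217),jam=(443,234)).items(): 
    q=C[v-12:v+13,u-14:u+15].reshape(-1,3);q=q[q[:,2]>.03]; print(nm,np.median(q,0).round(3),q.min(0).round(3),q.max(0).round(3))
z=C[...,2]
m=(z>.009)&(z<.03);m[:140]=0;m[245:]=0;m[:,:275]=0;m[:,405:]=0
q=C[m];print(len(q)); r=cv2.minAreaRect(q[:,:2].astype(np.float32));print("dock pts rect",r)
m=(z>.04)&(z<.055);m[:170]=0;m[230:]=0;m[:,:338]=0;m[:,400:]=0
print("housing",cv2.minAreaRect(C[m][:,:2].astype(np.float32)),np.median(C[m],0))
m=(z>.075)&(z<.1);m[:170]=0;m[230:]=0;m[:,:338]=0;m[:,400:]=0
print("bar",cv2.minAreaRect(C[m][:,:2].astype(np.float32)),np.median(C[m],0),m.sum())
a=D["top"]["p"][140:240,275:405,::-1];b=D["scene"]["p"][170:270,275:405,::-1]
cv2.imwrite("pics/c.png",np.hstack([cv2.resize(x,(400*1,308),interpolation=cv2.INTER_CUBIC) for x in(a,b)]))
E
```

```text
scene [([230.1, 198.8], 55, [224, 195, 12, 8])]
 cloud green med [0.445 0.047 0.098] min/max [0.435 0.039 0.088] [0.466 0.075 0.108]
top []
 cloud green med [0.451 0.064 0.107] min/max [0.446 0.047 0.104] [0.477 0.077 0.107]
wood [ 15 106 195] dock? [ 13  59 189] table [ 22  89 203]
table z 0.0008824841607414369
mill [0.452 0.368 0.13 ] [ 0.363 -0.053  0.033] [0.482 0.402 1.112]
shaker [0.49 0.2  0.08] [ 0.363 -0.053  0.03 ] [0.513 0.224 1.112]
jam [ 0.467 -0.507  0.082] [ 0.363 -0.546  0.03 ] [ 0.498 -0.053  1.112]
3257
dock pts rect ((0.5872654914855957, -0.2289297878742218), (0.28983303904533386, 0.16108912229537964), 70.0667953491211)
housing ((0.5579871535301208, -0.30867207050323486), (0.11049968749284744, 0.11082524061203003), 69.99994659423828) [ 0.551187   -0.29907937  0.05012445]
bar ((0.5582348704338074, -0.30912742018699646), (0.013888118788599968, 0.060583919286727905), 19.448583602905273) [ 0.55655719 -0.30751978  0.09318449] 126
```

View pics/c.png

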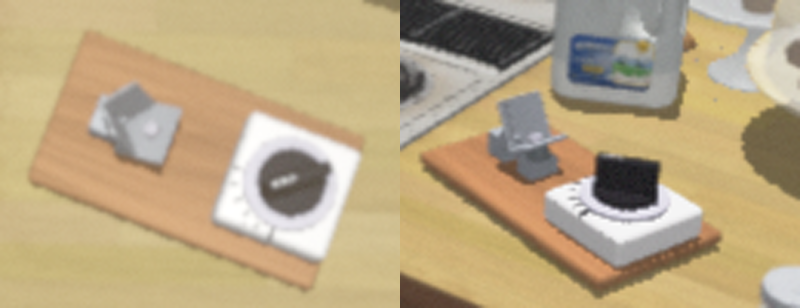

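The crop confirms the layout. The trough is on the left and opens up and to the right, with the pin on the foot plate at about crop (150,128). The dial bar points left and slightly down, and the raised zero mark is at crop (272,235). That puts the dock yaw near -20° and the dial about 0.88 rad clockwise of the stop.

```bash
cat >> h.py <<'E'
th=np.deg2rad(-20.)
DX=np.array([np.cos(th),np.sin(th),0]);DY=np.array([-np.sin(th),np.cos(th),0]);Z=np.array([0,0,1.])
DO=np.array([.5873,-.2289,0]);FOOT=DO+.05*DY+.05*Z
CZ=np.cos(np.pi/6)*Z+.5*DY;CY=np.cos(np.pi/6)*DY-.5*Z
def Rt(z,y): z=np.array(z,float);y=np.array(y,float);return np.c_[np.cross(y,z),y,z]
def down(psi): 
    p=np.deg2rad(psi);return Rt([0,0,-1],[np.sin(p),-np.cos(p),0])
def st():
    s=ctrl.read_state();return s,np.array(s["eef_pos"]),Rot.from_euler("xyz",s["ee_rot"]).as_matrix()
def rel(p0,R0,p1,R1):
    return np.r_[R0.T@(np.array(p1)-p0),np.rad2deg(Rot.from_matrix(R0.T@R1).as_rotvec())].round(4)
E
python3 - <<'E'
from h import *
M={n:ctrl.camera_model(n) for n in("scene","top")}
c={}
for n,u,v in(("top",235,229),("scene",230,200)):
    C=cloud(M[n],np.load(n+"0.npz")["d"]);m=np.zeros(C.shape[:2],bool);m[v-20:v+21,u-20:u+21]=1
    m&=(C[...,2]>.1)&(C[...,2]<.12);q=C[m];print(n,len(q),q.min(0).round(3),q.max(0).round(3),cv2.minEnclosingCircle(q[:,:2].astype(np.float32)))
    print(np.median(q[:,2]))
    y,x=np.nonzero(m);c[n]=[(x.min()+x.max())/2,(y.min()+y.max())/2]
print(c,tri(M["top"],c["top"],M["scene"],c["scene"]))
# cradle check
C=cloud(M["top"],np.load("top0.npz")["d"]);q=C[140:200,285:345].reshape(-1,3);q=q[(q[:,2]>.025)&(q[:,2]<.2)]
l=(q-FOOT)@np.c_[DX,CY,CZ];print("cradle local min/max",l.min(0).round(3),l.max(0).round(3))
f=l[(abs(l[:,2])<.012)&(l[:,1]<.02)];print("foot n",len(f),"z",np.median(f[:,2]).round(4),f.min(0).round(3),f.max(0).round(3))
for s in(1,-1):
    w=l[(l[:,2]>.012)&(l[:,2]<.045)&(s*l[:,0]>.004)];print("wall",s,len(w),np.median((s*w[:,0]+w[:,1])/2**.5).round(4),"expect .0225") if len(w) else 0
s,p,R=st();print(rel(p,R,[.463,.063,.2],down(70)))
E
```

```text
top 228 [0.441 0.044 0.101] [0.484 0.087 0.112] ((0.4621095657348633, 0.06423244625329971), 0.022508900612592697)
0.1062305380493056
scene 93 [0.436 0.04  0.1  ] [0.479 0.088 0.111] ((0.4594968855381012, 0.06486490368843079), 0.02567777968943119)
0.10589068667252988
{'top': [np.float64(233.0), np.float64(227.0)], 'scene': [np.float64(229.0), np.float64(195.0)]} (array([0.46184302, 0.06615648, 0.10103221]), np.float64(0.001339496512202704))
cradle local min/max [-0.028 -0.028 -0.044] [0.028 0.088 0.055]
foot n 245 z 0.001 [-0.028 -0.021 -0.004] [0.028 0.02  0.012]
wall 1 75 0.0222 expect .0225
wall -1 69 0.0338 expect .0225
[-4.07800e-01 -3.96600e-01  4.51000e-02 -4.85000e-02  3.96000e-02
  8.85228e+01]
```

Call:
drive_tool([
  [[-0.2,-0.2,0.0,0,0,44],[-0.2,-0.2,0.0,0,0,44],[-0.2,-0.2,0.0,0,0,44],[-0.2,-0.2,0.0,0,0,44],[-0.408,-0.397,0.045,0,0,88.5],[-0.408,-0.397,0.045,0,0,88.5],[-0.408,-0.397,0.045,0,0,88.5],[-0.408,-0.397,0.045,0,0,88.5],[-0.408,-0.397,0.045,0,0,88.5],[-0.408,-0.397,0.045,0,0,88.5],[-0.408,-0.397,0.045,0,0,88.5]],
], hand=0.0854)

```text
clock: 1.48
eef_pos: [0.463, 0.0627, 0.2001]
ee_rot: [-3.141, 0.0, 1.221]
force: [-0.1, -0.0, -0.4]
finger_gap: 1.001
grasp_force: 0.0
```

Run:
```python
from h import *
m=ctrl.camera_model("wrist");s,p0,R=st()
p,d=ctrl.capture("wrist");cv2.imwrite("pics/w1.png",p[:,:,::-1])
C=cloud(m,d);q=C[(abs(C[...,2]-.105)<.006)&(d>0)&(np.hypot(C[...,0]-.462,C[...,1]-.064)<.04)];print(len(q))
if len(q): print(cv2.minEnclosingCircle(q[:,:2].astype(np.float32)),np.median(q,0))
print(np.round(s["qpos"],2),rel(p0,R,[.462,.064,.070],down(70)))
```

```text
2814
((0.45967715978622437, 0.06324974447488785), 0.02276674658060074) [0.46017069 0.06473197 0.10591089]
[-0.01  0.33  1.99  0.    0.83  0.34] [ 0.0009 -0.0013  0.1301 -0.0458  0.0022 -0.0341]
```

View pics/w1.png

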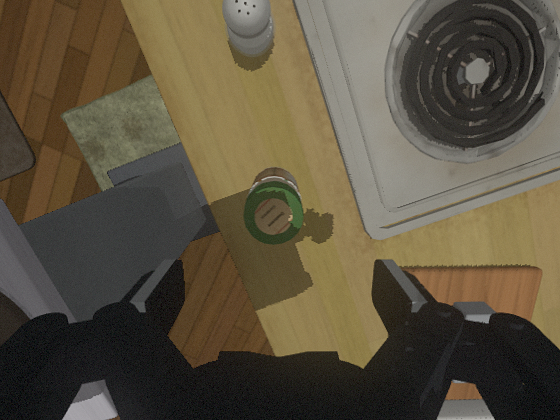

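The wrist view shows the green lid at (273,213), between the open fingers. Its centre is at about (0.4605, 0.0637) and its top at z = 0.106, which agrees with the other views. I'll descend and grip.

Call:
drive_tool([
  [[0,-0.0027,0.06,0,0,0],[0,-0.0027,0.1,0,0,0],[0,-0.0027,0.127,0,0,0],[0,-0.0027,0.127,0,0,0],[0,-0.0027,0.127,0,0,0]],
])

```text
clock: 2.15
eef_pos: [0.4607, 0.0646, 0.0743]
ee_rot: [3.141, -0.0, 1.224]
force: [0.2, -0.6, 0.3]
finger_gap: 0.998
grasp_force: 0.0
```

Call:
drive_tool([
  [[0,0,0,0,0,0],[0,0,0,0,0,0],[0,0,0,0,0,0],[0,0,0,0,0,0],[0,0,0,0,0,0],[0,0,0,0,0,0],[0,0,0,0,0,0],[0,0,0,0,0,0]],
], hand=0.03, force=35)

```text
clock: 3.15
eef_pos: [0.4607, 0.0638, 0.0742]
ee_rot: [3.141, -0.001, 1.222]
force: [-2.3, 1.3, 10.7]
finger_gap: 0.523
grasp_force: 34.0
```

Run:
```python
from h import *
s,p,R=st();RT=Rt(-CZ,DX)
pre=FOOT+CZ*(.08+.0742)-CY*.004
print(pre,rel(p,R,pre,RT), rel(p,R,p+[0,0,.15],R), rel(p,R,(p+pre)/2+[0,0,.08],R@Rot.from_rotvec(.5*Rot.from_matrix(R.T@RT).as_rotvec()).as_matrix()))
```

```text
[ 0.62958597 -0.11272026  0.18554112] [-1.08100e-01  2.19100e-01 -1.11200e-01  5.76000e-02 -3.00296e+01
  4.20000e-03] [ 1.0e-04  1.0e-04 -1.5e-01  0.0e+00  0.0e+00  0.0e+00] [-5.40000e-02  1.09600e-01 -1.35600e-01  2.88000e-02 -1.50148e+01
  2.10000e-03]
```

Call:
drive_tool([
  [[0,0,-0.05,0,0,0],[0,0,-0.1,0,0,0],[0,0,-0.14,0,0,0],[-0.03,0.05,-0.145,0,-6,0],[-0.055,0.1,-0.145,0,-14,0],[-0.08,0.15,-0.135,0,-21,0],[-0.1,0.2,-0.12,0,-28,0],[-0.108,0.219,-0.111,0,-30,0],[-0.108,0.219,-0.111,0,-30,0],[-0.108,0.219,-0.111,0,-30,0],[-0.108,0.219,-0.111,0,-30,0]],
])

```text
clock: 4.53
eef_pos: [0.6291, -0.1121, 0.1854]
ee_rot: [3.14, 0.523, 1.222]
force: [0.2, -0.3, -1.6]
finger_gap: 0.517
grasp_force: 37.5
```

Run:
```python
from h import *
RT=Rt(-CZ,DX);s,p,R=st();l=(p-FOOT)@np.c_[DX,CY,CZ];print("tcp in cradle",l.round(4),np.round(s["qpos"],2),np.rad2deg(Rot.from_matrix(R.T@RT).as_rotvec()).round(2),s["force"],s["finger_gap"])
out=[]
for n,(u,v) in(("scene",(310,205)),("top",(325,180))):
    m=ctrl.camera_model(n);q,d=ctrl.capture(n)
    out.append(cv2.resize(q[v-60:v+60,u-60:u+60,::-1],(400,400),interpolation=cv2.INTER_CUBIC))
cv2.imwrite("pics/pre.png",np.hstack(out))
m=ctrl.camera_model("wrist");q,d=ctrl.capture("wrist");C=cloud(m,d);L=(C-FOOT)@np.c_[DX,CY,CZ]
np.savez("wr.npz",q=q,d=d,L=L)
k=(d>0)&(abs(L[...,2])<.006)&(abs(L[...,0])<.035)&(abs(L[...,1])<.035)
if k.sum(): print(k.sum(),L[k].min(0),L[k].max(0),np.median(L[k],0))
```

```text
tcp in cradle [-0.0006 -0.0035  0.1543] [-0.1   0.65  1.53 -0.55  1.17  0.53] [ 0.08 -0.05  0.  ] [ 0.24763828 -0.32485003 -1.63796911] 0.5171258327189814
1386 [-0.03007793 -0.01495318 -0.00430874] [0.02587252 0.03088885 0.00592392] [-0.00310532  0.01021248 -0.00058529]
```

View pics/pre.png

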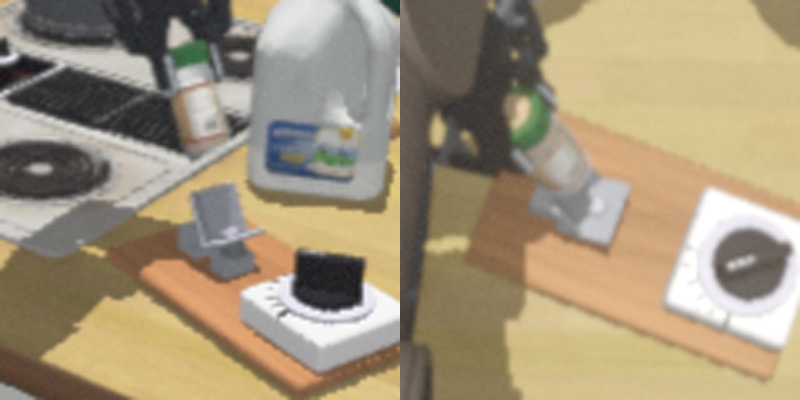

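The jar is held lid up, tilted and in line with the trough (top half of the picture at (555,155), above the foot at (600,205)). I'll descend along its axis.

Call:
drive_tool([
  [[0.0006,0.0005,0.025,0,0,0],[0.0005,0.0005,0.045,0,0,0],[0.0005,0.0005,0.06,0,0,0],[0.0005,0.0005,0.068,0,0,0],[0.0005,0.0005,0.073,0,0,0],[0.0005,0.0005,0.073,0,0,0]],
])

```text
clock: 5.42
eef_pos: [0.6177, -0.1466, 0.1209]
ee_rot: [-3.142, 0.524, 1.222]
force: [-2.1, 0.5, -1.6]
finger_gap: 0.523
grasp_force: 37.5
```

```bash
cat > t.py <<'E'
from h import *
RT=Rt(-CZ,DX);B=np.c_[DX,CY,CZ];s,p,R=st();print("tcp",((p-FOOT)@B).round(4),"F",(np.array(s["force"])@B).round(2),"T",np.round(s["torque"],2),s["finger_gap"],s["grasp_force"],s["clock"])
E
python3 t.py
```

```text
tcp [ 0.0004 -0.0028  0.0803] F [-2.1  0.6 -1.5] T [ 0.3  -0.   -0.06] 0.5232569941330284 37.46507308445871 5.425
```

Call:
drive_tool([
  [[0,-0.0015,0.001,0,0,0],[0,-0.0015,0.003,0,0,0],[0,-0.0015,0.005,0,0,0],[0,-0.0015,0.006,0,0,0],[0,-0.0015,0.006,0,0,0]],
])

```text
clock: 6.05
eef_pos: [0.6153, -0.149, 0.1156]
ee_rot: [3.142, 0.524, 1.222]
force: [-0.2, 0.0, -1.2]
finger_gap: 0.525
grasp_force: 37.5
```

```bash
python3 t.py
```

```text
tcp [-0.0011 -0.0027  0.0741] F [-0.2   0.58 -1.06] T [ 0.35 -0.26 -0.02] 0.5246688953675104 37.45399768464267 6.05
```

Call:
drive_tool([
  [[0,0,0.001,0,0,0],[0,0,0.002,0,0,0],[0,0,0.003,0,0,0],[0,0,0.003,0,0,0]],
])

```text
clock: 6.55
eef_pos: [0.6153, -0.1492, 0.1151]
ee_rot: [3.139, 0.523, 1.221]
force: [-1.9, 12.7, 16.8]
finger_gap: 0.521
grasp_force: 39.5
```

```bash
python3 t.py
```

```text
tcp [-0.001  -0.0027  0.0736] F [-6.11  1.37 20.21] T [ 0.74  0.8  -0.53] 0.5205912593021332 39.496479760855436 6.55
```

The jar is on the foot (20 N at the expected depth). I'll ease off, move it against the V and see the contact force.

Call:
drive_tool([
  [[0.001,0,-0.0015,0,0,0],[0.002,0,-0.002,0,0,0],[0.0028,0,-0.002,0,0,0],[0.0028,0,-0.002,0,0,0]],
])

```text
clock: 7.05
eef_pos: [0.6158, -0.1479, 0.1145]
ee_rot: [3.141, 0.525, 1.222]
force: [-3.6, -0.5, 10.3]
finger_gap: 0.519
grasp_force: 37.8
```

```bash
python3 t.py
```

```text
tcp [-0.001  -0.0012  0.0738] F [-3.18 -6.61  8.08] T [-0.85  0.65 -0.27] 0.5188079311412706 37.834407314658165 7.05
```

Call:
drive_tool([
  [[0,0,0,0,0,0],[0,0,0,0,0,0],[0,0,0,0,0,0],[0,0,0,0,0,0],[0,0,0,0,0,0]],
], hand=0.075)

```text
clock: 7.68
eef_pos: [0.6159, -0.1471, 0.1133]
ee_rot: [-3.142, 0.523, 1.222]
force: [0.7, 0.2, -0.5]
finger_gap: 0.878
grasp_force: 0.0
```

Call:
drive_tool([
  [[0,0,-0.02,0,0,0],[0,0,-0.06,0,0,0],[0,0,-0.1,0,0,0],[0,0,-0.12,0,0,0],[0,0,-0.12,0,0,0],[0,0,-0.12,0,0,0]],
])

```text
clock: 8.43
eef_pos: [0.6361, -0.0907, 0.2169]
ee_rot: [-3.141, 0.524, 1.223]
force: [-0.0, -0.7, -1.4]
finger_gap: 0.879
grasp_force: 0.0
```

```bash
python3 t.py
cat > look.py <<'E'
from h import *
import sys
B=np.c_[DX,CY,CZ];out=[]
for n,(u,v) in(("scene",(310,215)),("top",(325,180)),("wrist",None) ):
    m=ctrl.camera_model(n);q,d=ctrl.capture(n);L=(cloud(m,d)-FOOT)@B
    k=(d>0)&(np.hypot(L[...,0],L[...,1])<.035)
    top=L[k&(abs(L[...,2]-.105)<.006)];side=L[k&(L[...,2]>.055)&(L[...,2]<.1)]
    print(n,"lid top",len(top),np.median(top,0).round(4) if len(top) else "", cv2.minEnclosingCircle(top[:,:2].astype(np.float32)) if len(top)>5 else "","side r",np.median(np.hypot(side[:,0],side[:,1])).round(4) if len(side) else "")
    if len(top)>20:
        A=np.c_[top[:,:2],np.ones(len(top))];c=np.linalg.lstsq(A,top[:,2],rcond=None)[0];print("  plane slopes",c.round(3))
    if v if n!="wrist" else 0: pass
    im=q[...,::-1]
    out.append(cv2.resize(im,(400,300)) if n=="wrist" else cv2.resize(im[v-45:v+45,u-60:u+60],(400,300),interpolation=cv2.INTER_CUBIC))
cv2.imwrite(sys.argv[1],np.vstack([np.hstack(out[:2]),np.hstack([out[2],out[2]*0])]))
E
python3 look.py pics/dock1.png
```

```text
tcp [-0.0015  0.0002  0.1928] F [ 0.19  0.16 -1.53] T [ 0.21 -0.09  0.01] 0.8793989574467483 0.0 8.425
scene lid top 36 [-0.0149 -0.0178  0.1028] ((-0.009275754913687706, -0.007835788652300835), 0.023078611120581627) side r 0.0246
  plane slopes [ 0.017 -0.015  0.103]
top lid top 212 [-0.0022 -0.0012  0.1068] ((-0.0008924512658268213, 0.000677343865390867), 0.023080972954630852) side r 0.0222
  plane slopes [0.019 0.018 0.106]Traceback (most recent call last):
  File "look.py", line 4, in <module>
    for n,(u,v) in(("scene",(310,215)),("top",(325,180)),("wrist",None) ):
          ^^^^^
TypeError: cannot unpack non-iterable NoneType object
```

The docked jar's lid top is at cradle z ≈ 0.106, the same reading it gave when standing, so it is square and on the foot. I'll make sure with a gentle push on the lid with shut fingers.

Call:
drive_tool([
  [[0,0,0.03,0,0,0],[0,0,0.05,0,0,0],[0,0,0.06,0,0,0],[0,0,0.06,0,0,0],[0,0,0.06,0,0,0],[0,0,0.067,0,0,0],[0,0,0.071,0,0,0],[0,0,0.073,0,0,0],[0,0,0.075,0,0,0],[0,0,0.075,0,0,0]],
], hand=0.0)

```text
clock: 9.78
eef_pos: [0.6242, -0.1259, 0.1537]
ee_rot: [3.139, 0.524, 1.221]
force: [-0.1, 3.3, 9.2]
finger_gap: 0.003
grasp_force: 4.5
```

```bash
python3 t.py
```

```text
tcp [-0.0006 -0.0004  0.1195] F [-1.19 -1.92  9.57] T [-0.15  0.12 -0.04] 0.0029555160178807095 4.519677122589201 9.775
```

Call:
drive_tool([
  [[0,0,0.0015,0,0,0],[0,0,0.0015,0,0,0],[0,0,0.0015,0,0,0]],
])

```text
clock: 10.15
eef_pos: [0.6244, -0.1264, 0.1536]
ee_rot: [3.137, 0.524, 1.221]
force: [-1.1, 6.7, 18.1]
finger_gap: 0.0
grasp_force: 9.2
```

```bash
python3 t.py
python3 - <<'E'
from h import *
s,p,R=st()
D=DO-.085*DY;D[2]=.086
# bar dir pointer at 109.45deg; tool y perpendicular to bar => 19.45 deg direction
for psi in(109.45,):
  for sg in(1,):
    R1=down(psi);print("tool y",R1[:,1],"D",D)
    a=p+R@np.array([0,0,-.1]);print("over dial from retract(-.1)",rel(a,R,D+[0,0,.1],R1), "from here",rel(p,R,D+[0,0,.1],R1))
print(np.round(s["qpos"],2))
E
```

```text
tcp [-0.0002 -0.0007  0.1193] F [-3.33 -3.88 18.64] T [-0.38  0.47 -0.25] 3.185681849526909e-05 9.187159440480173 10.15
tool y [0.94293243 0.33298412 0.        ] D [ 0.55822829 -0.30877387  0.086     ]
over dial from retract(-.1) [-1.84200e-01  1.00000e-04  1.69000e-01 -1.00820e+01  2.88812e+01
 -3.85212e+01] from here [-1.84200e-01  1.00000e-04  6.90000e-02 -1.00820e+01  2.88812e+01
 -3.85212e+01]
[-0.12  0.68  1.57 -0.58  1.1   0.55]
```

Home at about 19 N with no further travel. Next I'll retract and move over the dial with the fingers across the bar.

Call:
drive_tool([
  [[0,0,-0.05,0,0,0],[0,0,-0.1,0,0,0],[-0.04,0,-0.09,-2,6,-8],[-0.09,0,-0.03,-5,14,-19],[-0.14,0,0.02,-8,22,-29],[-0.184,0,0.069,-10.08,28.88,-38.52],[-0.184,0,0.069,-10.08,28.88,-38.52],[-0.184,0,0.069,-10.08,28.88,-38.52],[-0.184,0,0.069,-10.08,28.88,-38.52],[-0.184,0,0.069,-10.08,28.88,-38.52]],
], hand=0.06)

```text
clock: 11.4
eef_pos: [0.5574, -0.3081, 0.1835]
ee_rot: [-3.138, -0.002, 1.909]
force: [0.0, 0.4, -0.2]
finger_gap: 0.702
grasp_force: 0.0
```

```bash
sed -i 's/("wrist",None)/("wrist",(0,0))/' look.py; python3 look.py pics/dock1.png
python3 - <<'E'
from h import *
m=ctrl.camera_model("wrist");s,p0,R=st();q,d=ctrl.capture("wrist");C=cloud(m,d)
k=(d>0)&(C[...,2]>.085)&(C[...,2]<.1)&(np.hypot(C[...,0]-.558,C[...,1]+.309)<.045)
print(k.sum(),cv2.minAreaRect(C[k][:,:2].astype(np.float32)),np.median(C[k][:,2]))
D=DO-.085*DY;D[2]=.084
print(s["eef_pos"],s["ee_rot"],np.round(s["qpos"],2),rel(p0,R,D,down(109.45)))
E
```

```text
scene lid top 36 [-0.0129 -0.0177  0.1028] ((-0.006282172165811062, -0.004665184300392866), 0.02211638353765011) side r 0.0244
  plane slopes [0.063 0.041 0.104]
top lid top 214 [-0.0023 -0.0015  0.1064] ((-0.0015319453086704016, 0.002017474267631769), 0.024708794429898262) side r 0.0223
  plane slopes [0.035 0.02  0.106]
wrist lid top 115 [ 0.0132 -0.0157  0.1003] ((0.012302282266318798, -0.014938142150640488), 0.009217088110744953) side r 0.0229
  plane slopes [ 0.151 -0.088  0.097]
1499 ((0.5557394027709961, -0.30983319878578186), (0.013651732355356216, 0.05992832034826279), 18.952672958374023) 0.09319645640225041
[ 0.55765117 -0.30775519  0.1836177 ] [-3.13843074e+00 -1.97662091e-03  1.91052367e+00] [-0.61  0.57  1.59 -0.    0.98 -0.95] [-0.0013  0.0005  0.0996 -0.1812 -0.1132  0.0151]
```

View pics/dock1.png

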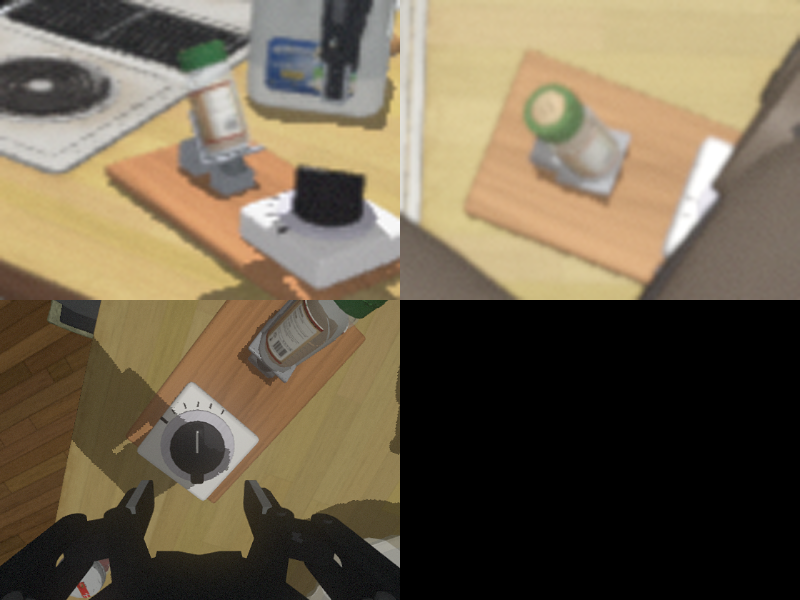

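The jar sits square in the cradle. In the wrist picture the dial pointer is at (198,440) and the long zero mark at (165,420), about 50° anticlockwise of it. Now I'll lower over the bar and grip it.

Call:
drive_tool([
  [[-0.001,-0.001,0.05,-0.2,-0.1,0],[-0.001,-0.001,0.08,-0.2,-0.1,0],[-0.001,-0.001,0.0985,-0.2,-0.1,0],[-0.001,-0.001,0.0985,-0.2,-0.1,0],[-0.001,-0.001,0.0985,-0.2,-0.1,0]],
])

```text
clock: 12.22
eef_pos: [0.5567, -0.3102, 0.0859]
ee_rot: [3.14, 0.0, 1.91]
force: [-0.6, -0.3, 0.6]
finger_gap: 0.702
grasp_force: 0.0
```

Call:
drive_tool([
  [[0,0,0,0,0,0],[0,0,0,0,0,0],[0,0,0,0,0,0],[0,0,0,0,0,0],[0,0,0,0,0,0],[0,0,0,0,0,0],[0,0,0,0,0,0]],
], hand=0.0, force=25)

```text
clock: 13.1
eef_pos: [0.5563, -0.3101, 0.0854]
ee_rot: [3.141, -0.0, 1.909]
force: [0.5, 0.6, 5.6]
finger_gap: 0.158
grasp_force: 28.7
```

Call:
drive_tool([
  [[0,0,0,0,0,-8],[0,0,0,0,0,-16],[0,0,0,0,0,-24],[0,0,0,0,0,-32],[0,0,0,0,0,-40],[0,0,0,0,0,-45],[0,0,0,0,0,-47],[0,0,0,0,0,-47]],
])

```text
clock: 14.1
eef_pos: [0.5568, -0.3096, 0.0854]
ee_rot: [3.14, 0.001, 2.73]
force: [2.2, 4.0, 5.5]
finger_gap: 0.159
grasp_force: 28.7
```

```bash
python3 t.py; python3 -c "
from h import *
s=ctrl.read_state();print(np.rad2deg(s['ee_rot']),s['eef_pos'],s['torque'],s['force'],s['qpos'])"
```

```text
tcp [-0.001  -0.1357 -0.0375] F [0.72 1.13 6.99] T [ 0.74 -0.45  0.02] 0.15895055141038997 28.709212839603424 14.1
[1.79917172e+02 6.05382365e-02 1.56429894e+02] [ 0.55683248 -0.30962105  0.08537539] [ 0.73549197 -0.44574659  0.02312923] [2.2081568  3.95800734 5.49004456] [-0.61170657  0.69196278  1.66754803  0.00231028  0.78133538 -1.77276733]
```

Now against the stop, slowly, watching the torque.

Call:
drive_tool([
  [[0,0,0,0,0,-1.5],[0,0,0,0,0,-3],[0,0,0,0,0,-4],[0,0,0,0,0,-5],[0,0,0,0,0,-5],[0,0,0,0,0,-5]],
])

```text
clock: 14.85
eef_pos: [0.5568, -0.3096, 0.0854]
ee_rot: [3.14, 0.001, 2.815]
force: [3.6, 6.1, 6.5]
finger_gap: 0.162
grasp_force: 31.8
```

```bash
python3 -c "
from h import *
s=ctrl.read_state();print(np.rad2deg(s['ee_rot']),s['eef_pos'],s['torque'],s['force'],s['joint_torque'])"
```

```text
[1.79893052e+02 6.95658150e-02 1.61309923e+02] [ 0.55682545 -0.3095661   0.08537344] [ 0.80391185 -0.46297538 -0.63556206] [3.59638402 6.07702347 6.52392883] [ -2.87707575 -64.49244976 -18.36156607  -1.44828614  -0.06619315
  -0.67459999]
```

The torque rose to 0.64 N m at 161°, well above the dial's friction and within a degree or so of the predicted 160°. That is the stop. I'll release, lift and check.

Call:
drive_tool([
  [[0,0,0,0,0,0.8],[0,0,0,0,0,0.8],[0,0,0,0,0,0.8],[0,0,0,0,0,0.8],[0,0,0,0,0,0.8]],
], hand=0.05)

```text
clock: 15.48
eef_pos: [0.5561, -0.31, 0.0847]
ee_rot: [3.141, -0.0, 2.803]
force: [0.1, 0.1, 0.2]
finger_gap: 0.588
grasp_force: 0.0
```

Call:
drive_tool([
  [[0,0,-0.04,0,0,0],[0,0,-0.09,0,0,0],[0,0,-0.13,0,0,0],[0,0,-0.13,0,0,0],[0,0,-0.13,0,0,0]],
])

```text
clock: 16.1
eef_pos: [0.5558, -0.3099, 0.2142]
ee_rot: [3.14, -0.001, 2.803]
force: [-1.0, -0.1, 0.2]
finger_gap: 0.584
grasp_force: 0.0
```

```bash
python3 look.py pics/end.png
python3 - <<'E'
from h import *
for n in("wrist","scene"):
    m=ctrl.camera_model(n);q,d=ctrl.capture(n);C=cloud(m,d)
    k=(d>0)&(C[...,2]>.088)&(C[...,2]<.1)&(np.hypot(C[...,0]-.558,C[...,1]+.309)<.045)
    print(n,k.sum(),cv2.minAreaRect(C[k][:,:2].astype(np.float32)))
E
```

```text
scene lid top 36 [-0.0134 -0.0166  0.1028] ((-0.00644216313958168, -0.004794957581907511), 0.02196969836950302) side r 0.0249
  plane slopes [0.058 0.04  0.104]
top lid top 208 [-0.002  -0.0011  0.1066] ((-0.0012828250182792544, 0.0005967429024167359), 0.022619275376200676) side r 0.0224
  plane slopes [ 0.02  -0.002  0.107]
wrist lid top 1469 [-0.0037 -0.0143  0.1048] ((-0.0021675832103937864, -0.0017172959633171558), 0.02331031672656536) side r 0.0236
  plane slopes [0.029 0.091 0.105]
wrist 1221 ((0.5554905533790588, -0.310479998588562), (0.013831261545419693, 0.05988854914903641), 70.22138977050781)
scene 73 ((0.5524070858955383, -0.31019312143325806), (0.01546697597950697, 0.061193566769361496), 71.20555877685547)
```

View pics/end.png

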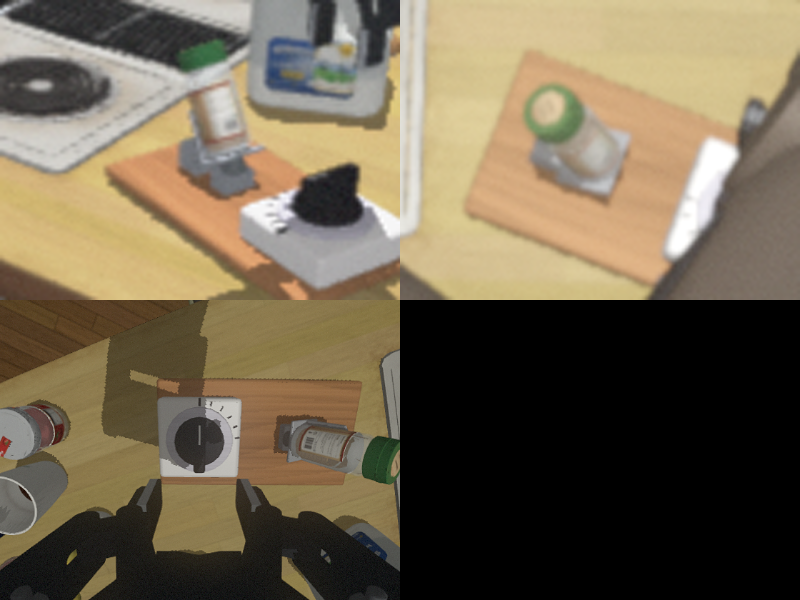

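The pointer at (200,435) lines up with the long mark at (200,402), with the bar at 160.2°. The jar is square in the cradle, the jam jar is upright, and the arm is clear of everything.

```bash
python3 -c "
from bench import ctrl
print(ctrl.job_done())"
```

```text
the job is handed in; nothing more can be done
None
```

The spice jar is docked lid up and pushed home on the foot, and the servings dial is back at its zero stop. I handed the job in at about 16 s; the pin state was inferred from the jar's depth, because it isn't in the robot's readings.

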